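# Set the chisel on the pencilled line, ready for the mallet

## Task

Slide the half-carved printing block away from you until it sits snug and square against the batten stop screwed to the bench, then draw the broad flat chisel with the octagonal handle out of the rack and stand it bolt upright on the block, its cutting edge lying along the pencilled line and centred on the small cross tick, pressing only lightly (some 5 N), as if waiting for the mallet blow. Keep the block home against the stop, leave the other tools and the clutter where they are, and finish while still holding the chisel there: do not let go.

Things in the scene. Friction and masses are not known exactly. Their poses are not given: they have to be found in the camera images.
- stop: fixed wooden batten, 300 mm along its y, 40 mm deep, 18 mm high, screwed to the bench beyond the block. Origin at the bench surface in the middle of its front face (the long face towards the robot); its x points away from the robot, square to that face; the wood lies at x 0 to 40 mm. Its place and yaw vary.
- block: pale printing block, 130 (its x) x 190 (its y) x 28 mm thick, about 0.5 kg (varies), loose, 35 to 80 mm short of the stop and a little askew; takes up to about 6 N to push. Relief carved on its -y half; the +y half is uncut, flat at the full 28 mm. Origin at the centre of its underside, x towards the stop, z up. Plain vertical sides; push it on its -x side.
- block_far (a point): point on the block's +x side, mid-length, 9 mm above the bench. When the block is home this side lies flat on the stop's front face (block origin 65 mm before that face, both parallel).
- mark (a point): the marked spot on the block's uncut top face (10 mm to -x and 50 mm to +y of the block's centre, 28 mm above its underside): the middle of a dark pencilled line 34 mm long and 1.6 mm wide that runs along the block's y, crossed there by a 10 mm tick.
- rack: fixed wooden rack, slotted top board 70 mm (its x) by 190 mm (its y), its top 115 mm above the bench, on two ends. Origin on the bench under its centre. Three slots (7 x 20 mm) in a row along y at -55, 0, +55 mm; in each hangs a tool, blade down, shoulder resting on the board, handle standing up. Which tool is in which slot varies; also the rack's place and yaw.
- chisel: broad flat chisel, 160 g: octagonal wooden handle 26 mm across flats, steel hoop at its top, 120 mm from shoulder to top; blade 16 mm wide (its y), 4 mm thick (its x). Origin on its axis at the shoulder, z up the handle. In the rack: upright, its y along the row. Grip the handle from above about 70 mm over the shoulder, closing along its x (neighbours stand 55 mm away along y).
- chisel_edge (a point): middle of the cutting edge, on the chisel's axis 95 mm below the shoulder (20 mm above the bench in the rack; raise it 100 mm to clear the top board). Steel on wood is a hard contact: the edge sinks under 0.5 mm, so the only give is the arm's own, a few newtons per mm of commanded descent.
- gouge: bystander in the rack: gouge with a pear-shaped dark turned handle 108 mm tall, 33 mm across. Origin at its shoulder.
- paring: bystander in the rack: narrow 6 mm chisel with a slim pale turned handle 135 mm tall, 25 mm across. Origin at its shoulder.
- mallet: bystander: square-headed wooden mallet lying on the bench to the right, 62 mm high, about 240 mm long, head at its +x end. Origin on the bench under it.
- stone: bystander: grey sharpening stone in a dark wooden holder, 78 x 225 x 32 mm, behind the rack. Origin under its centre.
- brush: bystander: bench brush 200 mm long and 20 mm high lying near the robot, to the right. Origin under its middle.
- cup: bystander: white cup, 76 mm across, 95 mm high, to the right of the stop. Origin under its centre.
- pencil: bystander: plain wooden pencil 168 mm long, 8 mm thick, lying between block and rack, along x. Origin under its middle.
Things that resemble listed ones, but are neither listed nor needed, are in the scene too. What is shaped like the chisel but pink or red is not meant.

How it is judged:
On the way, in this order (a step that is already met when the one before it is completed fails the run):
1. the block is snug and square against the stop (x of block_far in the frame of stop between -0.003 and 0.004 m and angle between the x axis of block and the x axis of stop, either way round below 0.035 rad and y of block_far in the frame of stop between -0.13 and 0.13 m and height (world z) of block below 0.006 m), for 0.2 s.
2. the chisel is held clear above the rack (height (world z) of chisel_edge above 0.115 m and contact force between the fingers and chisel above 1 N), for 0.2 s.
At the end, for the whole second after the job is handed in: For the last second the gripper holds the chisel: edge within 5 mm of the mark and 8 degrees of the line, upright within 5 degrees, at rest, pressing the block with 1 to 15 N; the block is within 4 mm of the stop and 2.3 degrees of square; the robot itself does not touch the block (x of block_far in the frame of stop between -0.004 and 0.004 m and angle between the x axis of block and the x axis of stop, either way round below 0.04 rad and horizontal distance between chisel_edge and mark below 0.005 m and angle between the y axis of chisel and the y axis of block, either way round below 0.14 rad and angle between chisel's own z axis and vertical below 0.09 rad and contact force between chisel and block between 1 and 15 N and contact force between the fingers and chisel above 2 N and contact force between each of the arm, the fingers and block below 0.5 N and contact force between chisel and rack below 0.5 N and linear speed of chisel below 0.02 m/s and y of block_far in the frame of stop between -0.13 and 0.13 m and height (world z) of block below 0.006 m); the arm keeps its last pose, push and grip.
It fails at once if the chisel is rammed into the block (over 45 N) (contact force between chisel and block above 45 N).
It fails at once if another rack tool is pulled out or displaced by over 20 mm (distance of any of gouge, paring from where it was at the start of the episode above 0.02 m).
It fails at once if the clutter is displaced by over 30 mm (distance of any of mallet, stone, brush, cup, pencil from where it was at the start of the episode above 0.03 m).
It also fails if it takes over 56 s, if anything falls off the work surface, if the arm or the gripper's body presses on something with over 40 N, if the wrist force passes 120 N, or if a joint passes its speed limit or range.

## Robot

A 6-joint arm with a two-finger parallel gripper is mounted at the origin on the work surface. World frame = base frame: x ahead of the robot, y to its left, z up, the work surface at z = 0. Lengths are in m, angles in rad, forces in N, time in s.
With the tool pointing down it reaches from about 0.35 to 0.975 m from the base axis. Payload 4.9 kg.
Tool frame: the origin (TCP) lies at the very end of the fingers, on their centre line; the grasp point (between the pads) lies 19 mm behind it (ctrl.tcp_to_grasp is the z of the grasp point in the tool frame, in m); z points along the fingers, y is the line along which they close (so a half turn about z gives the same grasp; the last joint's range is limited). The gripper opens to 85 mm and grips with 20 to 120 N. Pads are 22 mm wide; open, the fingers measure 114 mm over their backs; the gripper's body (76 mm by 85 mm) begins 54 mm behind the grasp point. The pads swing forward as they close: fully open they stand 13 mm farther back than shut.
Start: joints at [-1.405, 0.053, 1.613, -0, 1.476, -0.119], TCP at [0.176, -0.6, 0.231] pointing down, gripper open.
Joint ranges: [-3.01, 3.01], [-1.01, 2.22], [0.06, 2.58], [-1.02, 4.17], [0.09, 2.62], [-3.14, 3.14]. Speed limits (rad/s): [2.57, 2.57, 3.14, 3.14, 3.14, 3.14].

## Interface

Orientations are given as a rotation vector (axis times angle).
In Python, from station import ctrl, eyes, job, nets gives the robot as it stands. The module is installed in compiled form; this text tells all that it offers.
- The arm moves only by the tool jog_arm, never from a script. Its argument "commands" is one flat list of numbers, 7 for each row, row after row: the shift along the tool's x, y, z each as a share of 0.06 m, from -1 to 1, then the turn, a rotation vector about the tool's x, y, z each as a share of 0.1 rad, from -1 to 1, then the finger opening in mm, from 0 to 85.4. In form: [x, y, z, ax, ay, az, grip, x, y, z, ax, ay, az, grip, ...]. A call has 1 to 20 rows; each row shifts and turns the commanded pose from where the row before left it, along the tool's axes as they then stand; what a row does not reach is not made up. A row lasts 1/8 s, in which the tool goes at most 62.5 mm and 10.7 degrees, less where a joint would pass 70% of its speed; a pose out of reach is approached as far as the arm can. A call with a number of a shift or a turn outside -1 to 1 is refused whole. A call with a gripper value outside its range is refused whole. The fingers move at their own pace and stop on an object; "newtons" is the grip in N (left out, the last holds). Time passes only in rows, so rows that do not move let the fingers close. It gives the time, the measured TCP pose, the force, the opening and the grip force at its end, in the units of the state.
- ctrl.get_obs(): the state, without advancing time (a new reading comes with each control period).
- eyes.get_image(name): name is "side" or "top" or "wrist"; returns a dict with "image" (420x560x3 uint8, red, green, blue), "z_map" (420x560 float32, m along the optical axis (not along the pixel's ray), 0 where there is no reading), "K" (3x3 intrinsics, pixels), "dist_coeffs" ([k1, k2, p1, p2, k3] as OpenCV has them; the pictures are not rectified), "cam_to_world" (4x4, takes a point from camera to world coordinates). Camera axes: x right, y up, looking along -z (the intrinsics and any distortion apply to the point x, -y, -z); pixel columns grow to the right and rows downward; lengths in m; the calibration is good to about 2 mm. A picture is of the moment at which its call begins.
- job.finish_job(): hands the job in; it is judged then, once.
Trained networks look in the newest picture that a camera, given by its name, has taken for a name from the list of things; names that differ only in an ending like _2 or _b are one class to them, and where a whole thing is asked for, a point or a joint stands for the part that bears it (a point fixed in the world has none). Each returns a list of dicts, best first, with "p" (0 to 1); they miss things now and then, are a little off and sometimes report something else, mostly with a low value. They report only what shows in the picture. A call takes as long as a camera call. They do not tell look-alikes from the thing itself.
- nets.silhouettes(camera, name): "mask" (420x560 bool, what is visible of it) and "bbox" ([left, top, right, bottom] in pixels, round what is visible of it).
The state is a dict: "t": time; "q": joint angles; "dq": joint speeds; "effort": joint torques, N m; "tool_pos": TCP position; "tool_rot": TCP orientation; "contact_force": force on the tool from outside, world axes, zero at the start; "wrist_torque": the same for the moment, N m; "opening": finger opening in m; "grip_force": force on a finger pad.
Only numpy, scipy, OpenCV 4.12 (cv2) and the standard library are available. Lean on these libraries where they do the work, as an engineer would, in place of code of your own. Each camera call takes 0.05 s, during which the arm holds its last target. There are 200 camera calls.

## Working session

There is one attempt and no reset: what is moved stays moved. The work goes in short steps, Python scripts to look and compute and a tool call to move; the robot and the scene stay as the last step left them, time stands still between calls to the robot, and variables do not carry over. Pictures are saved under pics/ and viewed, at most 10 in all, crops included, and the job is handed in when it is done.

Besides the shell and the picture viewer there is one more tool, called after ">>>" by a JSON object that holds its "name" and its "arguments", one argument or row to a line. jog_arm: Moves the arm, as the interface text tells. Shift numbers are shares of 0.06 m and turn numbers shares of 0.1 rad, none past 1 either way. Its arguments: {"type":"object","properties":{"commands":{"type":"array","items":{"type":"number"}},"newtons":{"type":"number"}},"required":["commands"]}

```bash
mkdir -p pics; cat > h.py <<'E'
import numpy as np, cv2
from station import ctrl, eyes, job, nets
def shot(n):
    d=eyes.get_image(n); return d
def cloud(d):
    h,w=d['z_map'].shape
    u,v=np.meshgrid(np.arange(w,dtype=np.float32),np.arange(h,dtype=np.float32))
    p=cv2.undistortPoints(np.stack([u.ravel(),v.ravel()],1)[:,None],np.array(d['K'],float),np.array(d['dist_coeffs'],float))[:,0]
    z=d['z_map'].ravel()
    c=np.stack([p[:,0]*z,-p[:,1]*z,-z,np.ones_like(z)],1)
    W=(c@np.array(d['cam_to_world']).T)[:,:3].reshape(h,w,3); W[d['z_map']<=0]=np.nan
    return W
def save(img,f): cv2.imwrite(f,cv2.cvtColor(img,cv2.COLOR_RGB2BGR))
E
python3 - <<'E'
from h import *
o=ctrl.get_obs(); print({k:np.round(v,3) for k,v in o.items()}, ctrl.tcp_to_grasp)
ims=[]
for c in ['top','side']:
    d=shot(c); ims.append(d['image']); save(d['image'],f'pics/{c}0.png'); W=cloud(d); np.savez(f'{c}0.npz',W=W,im=d['image'],K=d['K'],D=d['dist_coeffs'],T=d['cam_to_world'])
    for n in ['stop','block','rack','chisel','gouge','paring','mallet','pencil','cup','brush','stone']:
        for r in nets.silhouettes(c,n)[:3]:
            m=r['mask']; print(c,n,round(r['p'],2),np.array(r['bbox']).astype(int),np.round(np.nanmedian(W[m],0),3))
E
```

```text
{'t': np.float64(0.0), 'q': array([-1.405,  0.053,  1.614,  0.   ,  1.476, -0.119]), 'dq': array([-0.   , -0.   , -0.001,  0.001,  0.001, -0.001]), 'effort': array([-1.0000e-03, -3.9368e+01, -3.7018e+01, -0.0000e+00,  7.0000e-03,
       -0.0000e+00]), 'tool_pos': array([ 0.176, -0.599,  0.23 ]), 'tool_rot': array([-3.108, -0.446,  0.   ]), 'contact_force': array([-0.038,  0.42 ,  0.44 ]), 'wrist_torque': array([-0.047,  0.019, -0.02 ]), 'grip_force': np.float64(0.0), 'opening': np.float64(0.085)} -0.0187
top stop 0.72 [246 149 342 185] [ 0.691 -0.117  0.016]
top rack 0.69 [126 203 195 239] [0.457 0.275 0.112]
top chisel 0.55 [161 242 183 259] [0.373 0.223 0.196]
top chisel 0.51 [158 167 179 191] [0.589 0.255 0.167]
top chisel 0.49 [160 205 178 221] [0.476 0.23  0.208]
top gouge 0.62 [139 203 160 218] [0.472 0.286 0.209]
top paring 0.54 [118 202 141 221] [0.468 0.34  0.2  ]
top mallet 0.92 [401 208 438 294] [ 0.501 -0.513  0.051]
top pencil 0.48 [208 164 212 210] [0.625 0.155 0.006]
top cup 0.93 [381 176 414 200] [ 0.635 -0.441  0.055]
top brush 0.75 [368 265 394 330] [ 0.311 -0.39   
[... 451 characters left out ...]
0.9 [329 237 347 315] [0.382 0.241 0.151]
side chisel 0.87 [281 239 298 282] [0.492 0.246 0.203]
side chisel 0.87 [227 254 245 331] [0.598 0.265 0.145]
side gouge 0.59 [289 260 305 300] [0.487 0.301 0.19 ]
side paring 0.66 [300 264 311 322] [0.478 0.354 0.192]
side mallet 0.94 [237 140 312 168] [ 0.509 -0.507  0.036]
side pencil 0.46 [199 289 259 300] [0.575 0.156 0.006]
side cup 0.73 [209 145 229 179] [ 0.636 -0.41   0.066]
side cup 0.22 [230 206 279 252] [ 0.549 -0.069  0.025]
side brush 0.6 [289 170 351 182] [ 0.31  -0.38   0.014]
side brush 0.2 [282 235 298 284] [0.492 0.246 0.201]
side stone 0.75 [152 312 201 400] [0.726 0.355 0.03 ]
side stone 0.24 [297 265 312 323] [0.478 0.354 0.189]
```

View pics/top0.png

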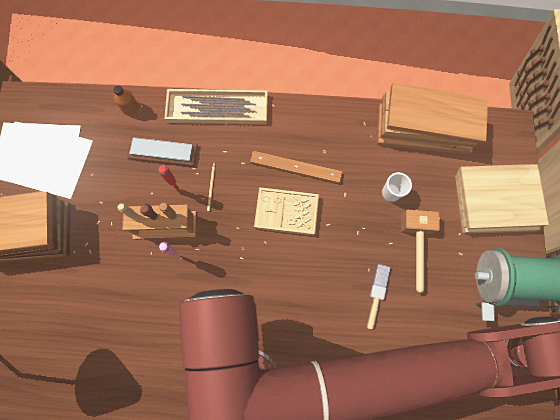

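View pics/side0.png

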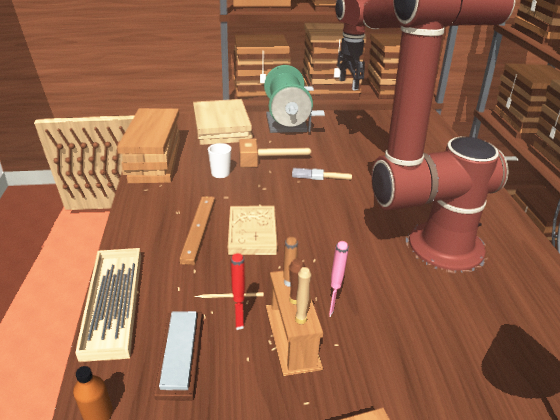

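The rack holds three tools: a brown octagonal handle (top ≈167,212; side ≈291,262), a dark pear (150,211; 297,280), and a slim pale one (129,211; 303,295). The red and pink look-alikes stand outside it at (168,178) and (167,250). The brown one fits, and I'll confirm it in a crop before the grasp. Next I'll fit the poses.

```bash
python3 - <<'E'
from h import *
def rect(P,name):
    r=cv2.minAreaRect((P[:,:2]*1000).astype(np.float32)); print(name,len(P),np.round(r,1).tolist() if 0 else r, np.round(np.median(P[:,2]),4))
for c in ['top','side']:
    Z=np.load(c+'0.npz'); W=Z['W']; im=Z['im']
    def sel(x0,x1,y0,y1,z0,z1):
        m=(W[...,0]>x0)&(W[...,0]<x1)&(W[...,1]>y0)&(W[...,1]<y1)&(W[...,2]>z0)&(W[...,2]<z1)
        n,l,s,_=cv2.connectedComponentsWithStats(m.astype(np.uint8),connectivity=4); 
        if n<2: return np.zeros((1,3))
        return W[l==1+np.argmax(s[1:,4])]
    B=sel(.4,.66,-.25,.08,.012,.05); rect(B,c+' block')
    S=sel(.6,.8,-.32,.12,.010,.04); rect(S,c+' stop')
    R=sel(.35,.6,.12,.45,.105,.125); rect(R,c+' racktop')
    for n,b in [('ch',(.44,.53,.19,.265)),('go',(.44,.53,.265,.32)),('pa',(.44,.53,.32,.39)),('pink',(.3,.43,.15,.3)),('red',(.54,.66,.2,.35))]:
        P=sel(*b,.14,.3); rect(P,c+' '+n); z=P[:,2]; print('   top',np.nanmax(z), P[z>np.nanmax(z)-.01].mean(0).round(3), P[z<.165].mean(0).round(3))
    d=cv2.resize(im[185:270,110:220] if c=='top' else im[220:380,215:365],None,fx=5,fy=5 ,interpolation=cv2.INTER_CUBIC)[:600,:750]
    save(d,f'pics/{c}crop.png')
E
```

```text
top block 2451 ((541.644775390625, -94.16007232666016), (189.91310119628906, 132.3671112060547), 86.40390014648438) 0.0248
top stop 1106 ((692.84228515625, -117.1865234375), (300.8187561035156, 44.35845184326172), 79.88630676269531) 0.0167
top racktop 1076 ((477.0679626464844, 291.0873107910156), (72.78496551513672, 192.37509155273438), 5.197608947753906) 0.1144
top ch 175 ((481.3755798339844, 236.7003173828125), (28.544002532958984, 25.93866729736328), 59.37785339355469) 0.2198
   top 0.23894156169201475 [0.482 0.236 0.233] [0.474 0.23  0.153]
top go 161 ((475.7421875, 289.6615905761719), (26.58439064025879, 31.71626091003418), 74.89219665527344) 0.2119
   top 0.22625728359811248 [0.476 0.292 0.221] [0.472 0.285 0.152]
top pa 163 ((470.87890625, 344.7631530761719), (21.96218490600586, 21.69551658630371), 88.44013977050781) 0.221
   top 0.25086720319310163 [0.471 0.344 0.247] [0.468 0.341 0.153]
top pink 141 ((376.865478515625, 230.20582580566406), (26.49921417236328, 25.613264083862305), 7.92138671875) 0.2071
   top 0.21665044144127554 [0.376 0.23  0.212] [0.372 0.222 0.155]
top red
[... 794 characters left out ...]
 (29.781085968017578, 24.768203735351562), 40.45713806152344) 0.202
   top 0.22406555328435906 [0.482 0.296 0.219] [0.487 0.299 0.153]
side pa 534 ((478.6537780761719, 349.3146057128906), (19.827983856201172, 25.179101943969727), 54.190391540527344) 0.2039
   top 0.25193204596200536 [0.478 0.349 0.247] [0.478 0.355 0.153]
side pink 406 ((378.9132995605469, 236.06689453125), (27.961423873901367, 25.310686111450195), 21.798337936401367) 0.1835
   top 0.21657371227180777 [0.378 0.237 0.212] [0.382 0.242 0.152]
side red 419 ((599.3025512695312, 261.5868225097656), (26.60291290283203, 24.63987159729004), 1.4949051141738892) 0.1849
   top 0.21505173915879272 [0.599 0.262 0.211] [0.599 0.267 0.153]
```

View pics/sidecrop.png

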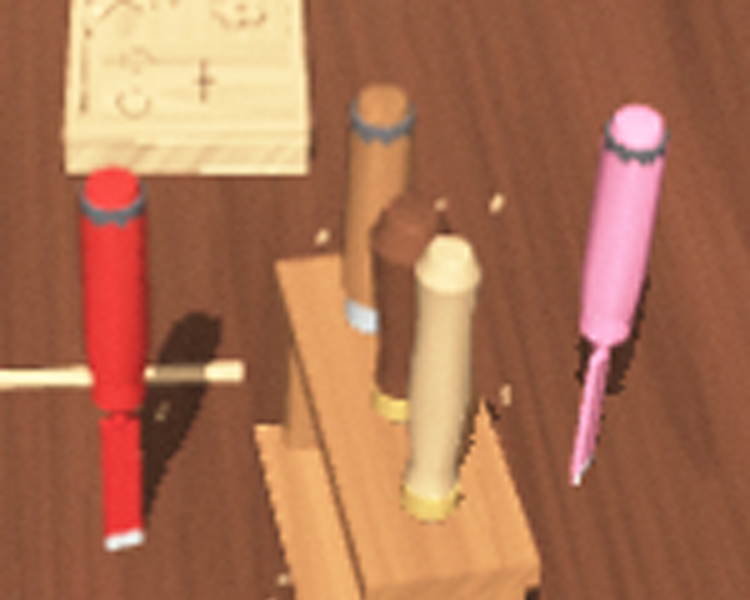

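The crop settles it. The brown handle with the steel hoop, in the slot nearest the block (crop 380,200), is the chisel. The red (115,290) and pink (620,230) ones are lures. Next I'll go behind the block, with the fingers spread along the stop's direction.

>>> {"name": "jog_arm", "arguments": {
  "commands": [0, 0, 0, 0, 0, 0.93, 60, 0, 0, 0, 0, 0, 0.93, 60, 0, 0, 0, 0, 0, 0.93, 60, 0, 0, 0, 0, 0, 0.93, 60, 0, 0, 0, 0, 0, 0.93, 60, 0.26, -0.92, 0, 0, 0, 0, 60, 0.26, -0.92, 0, 0, 0, 0, 60, 0.26, -0.92, 0, 0, 0, 0, 60, 0.26, -0.92, 0, 0, 0, 0, 60, 0.26, -0.92, 0, 0, 0, 0, 60, 0.26, -0.92, 0, 0, 0, 0, 60, 0.26, -0.92, 0, 0, 0, 0, 60, 0.26, -0.92, 0, 0, 0, 0, 60, 0.26, -0.92, 0, 0, 0, 0, 60, 0.26, -0.92, 0, 0, 0, 0, 60, 0, 0, 0, 0, 0, 0, 60]
}}

```text
t: 3.2
tool_pos: [0.4289, -0.0814, 0.2315]
tool_rot: [-3.129, 0.272, -0.001]
contact_force: [0.5, 0.1, -0.4]
opening: 0.0599
grip_force: 0.0
```

```bash
python3 - <<'E'
from h import *
d=shot('wrist'); W=cloud(d); save(d['image'],'pics/w1.png')
print(np.array(d['cam_to_world']).round(3))
for n in ['block','stop']:
    for r in nets.silhouettes('wrist',n)[:2]:
        P=W[r['mask']&(W[...,2]>.01)]; print(n,r['p'],r['bbox'],cv2.minAreaRect((P[:,:2]*1000).astype(np.float32)),np.median(P,0))
E
```

```text
[[-0.171  0.943  0.285  0.499]
 [-0.985 -0.164 -0.05  -0.095]
 [-0.    -0.289  0.957  0.374]
 [ 0.     0.     0.     1.   ]]
block 0.8 [175.9, 0.3, 370.9, 151.7] ((540.95068359375, -96.8885498046875), (191.2816162109375, 130.6858367919922), 86.32689666748047) [ 0.54503186 -0.09805417  0.027153  ]
```

View pics/w1.png

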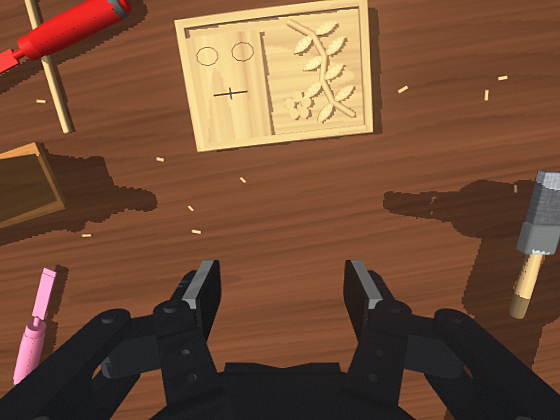

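The wrist view shows the block (175–370, 0–150), with its line and tick at (230,93), square ahead of the open fingers. Descending.

>>> {"name": "jog_arm", "arguments": {
  "commands": [0, 0, 0.94, 0, 0, 0.06, 60, 0, 0, 0.94, 0, 0, 0, 60, 0, 0, 0.94, 0, 0, 0, 60, 0, 0, 0.92, 0, 0, 0, 60, 0, 0, 0, 0, 0, 0, 60]
}}

```text
t: 3.98
tool_pos: [0.4231, -0.0844, 0.0025]
tool_rot: [-3.125, 0.297, 0.017]
contact_force: [-0.5, -0.4, 0.3]
opening: 0.0599
grip_force: 0.0
```

>>> {"name": "jog_arm", "arguments": {
  "commands": [0.2, 0, 0, 0, 0, 0, 60, 0.2, 0, 0, 0, 0, 0, 60, 0.2, 0, 0, 0, 0, 0, 60, 0.2, 0, 0, 0, 0, 0, 60, 0.2, 0, 0, 0, 0, 0, 60, 0.2, 0, 0, 0, 0, 0, 60, 0.2, 0, 0, 0, 0, 0, 60, 0.1, 0, 0, 0, 0, 0, 60, 0.05, 0, 0, 0, 0, 0, 60, 0.05, 0, 0, 0, 0, 0, 60]
}}

```text
t: 5.22
tool_pos: [0.5222, -0.1025, 0.0068]
tool_rot: [3.128, -0.292, -0.001]
contact_force: [-3.9, 0.2, 2.7]
opening: 0.0597
grip_force: 2.1
```

>>> {"name": "jog_arm", "arguments": {
  "commands": [0.05, 0, 0, 0, 0, 0, 60, 0.05, 0, 0, 0, 0, 0, 60, 0, 0, 0, 0, 0, 0, 60]
}}

```text
t: 5.6
tool_pos: [0.5288, -0.1037, 0.0069]
tool_rot: [3.128, -0.292, 0.002]
contact_force: [-0.4, 1.0, -0.1]
opening: 0.06
grip_force: 0.4
```

>>> {"name": "jog_arm", "arguments": {
  "commands": [0.05, 0, 0, 0, 0, 0, 60, 0.05, 0, 0, 0, 0, 0, 60, 0, 0, 0, 0, 0, 0, 60]
}}

```text
t: 5.98
tool_pos: [0.5338, -0.1047, 0.0068]
tool_rot: [-3.128, 0.291, 0.002]
contact_force: [-4.6, -0.0, 2.7]
opening: 0.06
grip_force: 2.5
```

```bash
cat > pose.py <<'E'
from h import *
def fit():
    d=shot('top'); W=cloud(d)
    for n,b in [('block',(.4,.80,-.3,.1,.0215,.05)),('stop',(.55,.8,-.32,.12,.010,.0205))]:
        x0,x1,y0,y1,z0,z1=b
        m=(W[...,0]>x0)&(W[...,0]<x1)&(W[...,1]>y0)&(W[...,1]<y1)&(W[...,2]>z0)&(W[...,2]<z1)
        c,l,s,_=cv2.connectedComponentsWithStats(m.astype(np.uint8),connectivity=4)
        P=W[l==1+np.argmax(s[1:,4])]; print(n,len(P),cv2.minAreaRect((P[:,:2]*1000).astype(np.float32)))
    return d
E
python3 - <<'E'
from pose import *
d=fit(); im=d['image'][120:270,220:370]; save(cv2.resize(im,None,fx=4,fy=4,interpolation=cv2.INTER_CUBIC),'pics/t2.png')
E
```

```text
block 252 ((627.1192626953125, -173.26971435546875), (186.02166748046875, 101.0146255493164), 34.439640045166016)
stop 927 ((694.1820068359375, -117.80656433105469), (300.1694641113281, 43.01100158691406), 79.84789276123047)
```

View pics/t2.png

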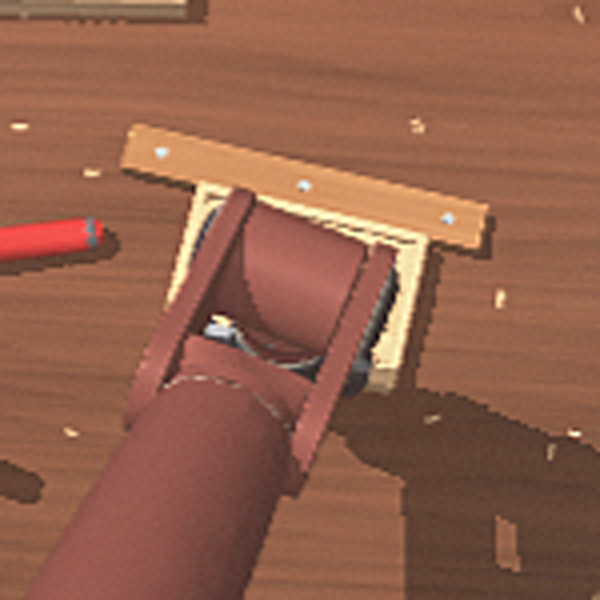

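The block's far edge (200,185)–(425,240) is close to the batten's face. I'll press on until the force rises.

>>> {"name": "jog_arm", "arguments": {
  "commands": [0.05, 0, 0, 0, 0, 0, 60, 0.05, 0, 0, 0, 0, 0, 60, 0, 0, 0, 0, 0, 0, 60]
}}

```text
t: 6.4
tool_pos: [0.5342, -0.1048, 0.0057]
tool_rot: [-3.127, 0.288, 0.026]
contact_force: [-23.2, 1.7, 15.0]
opening: 0.06
grip_force: 11.5
```

>>> {"name": "jog_arm", "arguments": {
  "commands": [0.05, 0, 0, 0, 0, 0, 60, 0, 0, 0, 0, 0, 0, 60]
}}

```text
t: 6.65
tool_pos: [0.5341, -0.1048, 0.0057]
tool_rot: [-3.126, 0.287, 0.039]
contact_force: [-34.4, 2.5, 27.0]
opening: 0.0603
grip_force: 17.4
```

Firm contact at about 34 N. Backing off and rising, then measuring.

>>> {"name": "jog_arm", "arguments": {
  "commands": [-0.1, 0, 0, 0, 0, 0, 60, -0.3, 0, 0, 0, 0, 0, 60, -1, 0, 0, 0, 0, 0, 60, -1, 0, 0, 0, 0, 0, 60, 0, 0, -1, 0, 0, 0, 60, 0, 0, -1, 0, 0, 0, 85, 0, 0, -1, 0, 0, 0, 85, 0, 0, -1, 0, 0, 0, 85, 0, 0, -1, 0, 0, 0, 85, 0, 0, 0, 0, 0, 0, 85, 0, 0, 0, 0, 0, 0, 85]
}}

```text
t: 8.02
tool_pos: [0.402, -0.0798, 0.307]
tool_rot: [3.128, -0.292, 0.003]
contact_force: [0.1, -0.6, -0.1]
opening: 0.0849
grip_force: 0.0
```

```bash
python3 - <<'E'
from pose import *
fit()
d=shot('wrist'); W=cloud(d); save(d['image'],'pics/w2.png'); print(np.array(d['cam_to_world']).round(3))
for n in ['block','stop','rack','chisel']:
    for r in nets.silhouettes('wrist',n)[:2]:
        z=W[...,2]; P=W[r['mask']&(z>.01)]; print(n,r['p'],r['bbox'],cv2.minAreaRect((P[:,:2]*1000).astype(np.float32)),np.median(P,0))
E
```

```text
block 831 ((635.6376342773438, -119.49592590332031), (192.650146484375, 84.84996795654297), 76.79434204101562)
stop 906 ((693.6658325195312, -117.84764099121094), (300.3926086425781, 43.90557861328125), 79.91593170166016)
[[-0.184  0.941  0.285  0.472]
 [-0.983 -0.176 -0.053 -0.094]
 [ 0.    -0.29   0.957  0.448]
 [ 0.     0.     0.     1.   ]]
block 0.6 [199.0, 0.6, 361.7, 59.3] ((575.2012939453125, -110.68882751464844), (190.58987426757812, 66.01226806640625), 79.60262298583984) [ 0.57439302 -0.11005721  0.02715845]
stop 0.7 [479.8, 136.6, 530.6, 273.0] ((289.0191650390625, -389.7882080078125), (43.662574768066406, 199.86949157714844), 79.46293640136719) [ 0.31870919 -0.38949626  0.01790512]
stop 0.5 [202.2, 0.0, 359.9, 61.4] ((575.2012939453125, -110.68882751464844), (190.58987426757812, 66.01226806640625), 79.60262298583984) [ 0.57439302 -0.11004551  0.02715845]
rack 0.58 [0.0, 121.1, 95.7, 206.6] ((452.1617126464844, 248.9907684326172), (72.35037994384766, 159.1486358642578), 36.68684768676758) [0.48036464 0.19739234 0.0934722 ]
rack 0.29 [1.3, 0.1, 17.4, 11.2] ((679.3546752929688, 225.5031280517578), (9.163463592529297, 21.056909561157227), 0.012691010721027851) [0.67833436 0.22215887 0.01575   ]
chisel 0.98 [2.3, 0.0, 153.6, 77.1] ((620.7817993164062, 147.27598571777344), (27.578174591064453, 215.69190979003906), 12.510842323303223) [0.62183904 0.12194844 0.02566387]
chisel 0.63 [50.3, 232.1, 86.2, 326.0] ((293.7082214355469, 285.3622741699219), (26.007434844970703, 180.49264526367188), 53.71223449707031) [0.28497723 0.29047756 0.01725862]
```

View pics/w2.png

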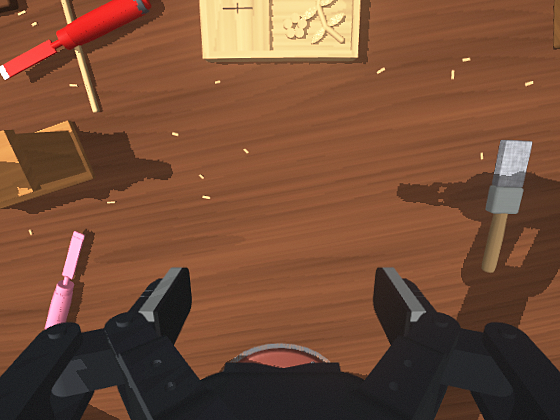

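The block is home: yaw 79.6° against 79.9° for the stop. Its line and tick sit at (238,8). Both lure chisels have toppled by themselves and lie flat. I'll check that the rack tools and the pencil are still in place, and locate the mark.

```bash
python3 - <<'E'
from h import *
d=shot('wrist'); W=cloud(d); print('mark wrist',np.nanmedian(W[6:11,236:241].reshape(-1,3),0).round(4))
d=shot('top'); W=cloud(d)
for n in ['chisel','gouge','paring','pencil','rack']:
    for r in nets.silhouettes('top',n)[:3]: print(n,round(r['p'],2),np.array(r['bbox']).astype(int),np.nanmedian(W[r['mask']],0).round(3))
def R(b,n):
    x0,x1,y0,y1,z0,z1=b
    m=(W[...,0]>x0)&(W[...,0]<x1)&(W[...,1]>y0)&(W[...,1]<y1)&(W[...,2]>z0)&(W[...,2]<z1)
    print(n,cv2.minAreaRect((W[m][:,:2]*1000).astype(np.float32)))
R((.42,.54,.19,.265,.2,.3),'ch');R((.42,.54,.265,.32,.2,.3),'go');R((.42,.54,.32,.39,.2,.3),'pa')
c=d['image'][120:270,110:310]; save(cv2.resize(c,None,fx=4,fy=4,interpolation=cv2.INTER_CUBIC),'pics/t3.png')
E
```

```text
mark wrist [ 0.6051 -0.0662  0.0279]
chisel 0.62 [161 203 178 221] [0.477 0.229 0.209]
chisel 0.62 [179 175 244 188] [0.625 0.125 0.024]
chisel 0.6 [129 257 179 316] [0.264 0.312 0.021]
gouge 0.7 [137 205 155 221] [0.472 0.286 0.209]
paring 0.47 [116 205 143 221] [0.468 0.34  0.21 ]
pencil 0.45 [209 165 213 208] [0.588 0.155 0.007]
rack 0.97 [125 204 193 238] [0.457 0.276 0.112]
ch ((481.9787292480469, 236.44296264648438), (26.32708740234375, 27.471864700317383), 0.3438623547554016)
go ((476.04315185546875, 289.61492919921875), (27.55181312561035, 31.224817276000977), 75.36784362792969)
pa ((471.4366455078125, 344.19097900390625), (21.42574691772461, 22.70330810546875), 86.54461669921875)
```

View pics/t3.png

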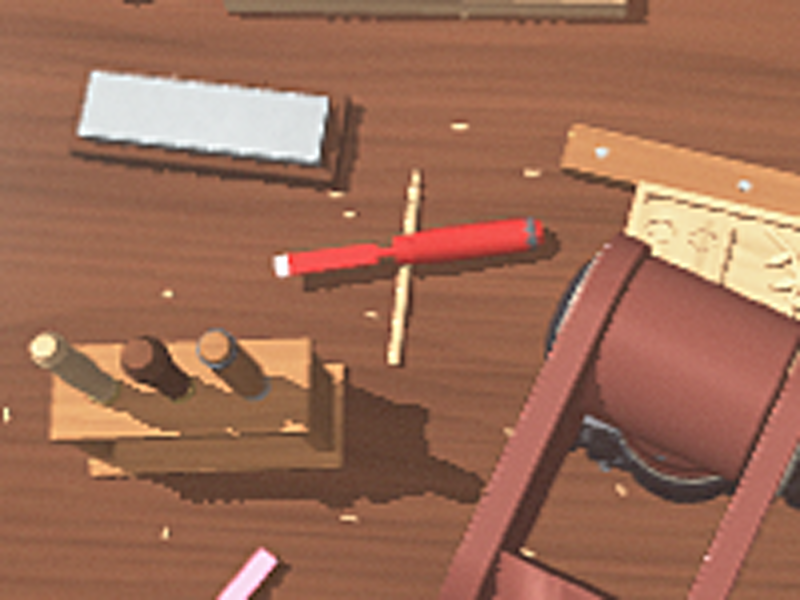

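All rack tools and the pencil are in place, with the chisel's hoop at (216,345) in the crop. Next I'll turn the tool so it closes along the rack's x, then go over the chisel.

>>> {"name": "jog_arm", "arguments": {
  "commands": [0, 0, 0, 0, 0, -0.975, 85, 0, 0, 0, 0, 0, -0.975, 85, 0, 0, 0, 0, 0, -0.975, 85, 0, 0, 0, 0, 0, -0.975, 85, 0, 0, 0, 0, 0, -0.975, 85, 0, 0, 0, 0, 0, -0.975, 85, 0, 0, 0, 0, 0, -0.975, 85, 0, 0, 0, 0, 0, -0.975, 85, 0, 0, 0, 0, 0, -0.975, 85, 0, 0, 0, 0, 0, -0.975, 85, 0, 0, 0, 0, 0, -0.975, 85, 0, 0, 0, 0, 0, -0.975, 85, 0, 0, 0, 0, 0, -0.975, 85, 0, 0, 0, 0, 0, -0.975, 85, 0, 0, 0, 0, 0, -0.975, 85, 0, 0, 0, 0, 0, -0.975, 85, 0, 0, 0, 0, 0, -0.975, 85, 0, 0, 0, 0, 0, -0.975, 85, 0, 0, 0, 0, 0, -0.975, 85, 0, 0, 0, 0, 0, 0, 85]
}}

```text
t: 11.18
tool_pos: [0.4015, -0.0797, 0.3069]
tool_rot: [2.114, 2.324, 0.0]
contact_force: [-0.2, -0.3, 0.2]
opening: 0.0851
grip_force: 0.0
```

>>> {"name": "jog_arm", "arguments": {
  "commands": [0.85, 0.31, 0, 0, 0, 0, 85, 0.85, 0.31, 0, 0, 0, 0, 85, 0.85, 0.31, 0, 0, 0, 0, 85, 0.85, 0.31, 0, 0, 0, 0, 85, 0.85, 0.31, 0, 0, 0, 0, 85, 0.85, 0.31, 0, 0, 0, 0, 85, 0, 0, 0, 0, 0, 0, 85, 0, 0, 0, 0, 0, 0, 85]
}}

```text
t: 12.18
tool_pos: [0.4833, 0.2354, 0.3067]
tool_rot: [2.114, 2.324, -0.001]
contact_force: [-0.3, -0.4, -0.8]
opening: 0.0851
grip_force: 0.0
```

```bash
python3 - <<'E'
from h import *
from scipy.spatial.transform import Rotation as Ro
o=ctrl.get_obs(); M=Ro.from_rotvec(o['tool_rot']).as_matrix(); print(o['tool_pos'].round(4),M.round(4).tolist(),o['q'].round(2))
print('yaw toolx',np.degrees(np.arctan2(M[1,0],M[0,0])))
d=shot('wrist'); W=cloud(d); save(d['image'],'pics/w3.png')
for n in ['chisel','gouge','paring','rack']:
    for r in nets.silhouettes('wrist',n)[:2]:
        P=W[r['mask']]; print(n,round(r['p'],2),np.array(r['bbox']).astype(int),np.nanmedian(P,0).round(4))
z=W[...,2]
for nm,a,b in [('rack',.11,.12),('handles',.15,.27)]:
    m=(z>a)&(z<b)&(W[...,0]>.42)&(W[...,0]<.53)&(W[...,1]>.18)&(W[...,1]<.4)
    c,l,s,_=cv2.connectedComponentsWithStats(m.astype(np.uint8))
    for i in range(1,c):
        if s[i,4]>150: P=W[l==i]; t=P[P[:,2]>P[:,2].max()-.012]; print(nm,s[i],cv2.minAreaRect((P[:,:2]*1000).astype(np.float32)),t.mean(0).round(4),cv2.minAreaRect((t[:,:2]*1000).astype(np.float32)))
E
```

```text
[0.4833 0.2354 0.3067] [[-0.0948, 0.9955, -0.0005], [0.9955, 0.0948, -0.0006], [-0.0005, -0.0005, -1.0]] [ 0.31 -0.19  1.72 -0.    1.61  0.22]
yaw toolx 95.43697492910265
chisel 0.92 [263 177 299 237] [0.4798 0.2434 0.2288]
chisel 0.82 [ 70  52 205 168] [0.2652 0.3121 0.0216]
gouge 0.89 [256 119 304 163] [0.4753 0.2919 0.2202]
gouge 0.64 [266 177 300 236] [0.4799 0.2435 0.2288]
paring 0.7 [263  35 298  93] [0.4707 0.3417 0.2459]
rack 0.83 [244  38 317 222] [0.4748 0.3087 0.115 ]
rack [ 246   35   73  188 8302] ((475.3355712890625, 291.1036682128906), (70.35485076904297, 189.57803344726562), 5.203704833984375) [0.4748 0.2994 0.115 ] ((475.3355712890625, 291.1036682128906), (70.35485076904297, 189.57803344726562), 5.203704833984375)
handles [ 263   33   40   54 1593] ((470.8286437988281, 345.3828125), (23.7893009185791, 23.731075286865234), 4.374002933502197) [0.4707 0.3445 0.2466] ((470.549560546875, 345.47503662109375), (23.601917266845703, 23.195276260375977), 31.838048934936523)
handles [ 260  120   44   44 1487] ((475.2496032714844, 291.13153076171875), (31.968416213989258, 32.11332702636719), 40.836708068847656) [0.4754 0.2917 0.2197] ((475.064453125, 290.9102783203125), (27.912832260131836, 27.459178924560547), 5.6662726402282715)
handles [ 264  183   36   55 1581] ((480.3819274902344, 236.66671752929688), (26.341487884521484, 26.056604385375977), 57.10966873168945) [0.4804 0.2381 0.2321] ((480.5556945800781, 236.44847106933594), (26.277624130249023, 25.987667083740234), 65.77085876464844)
```

View pics/w3.png

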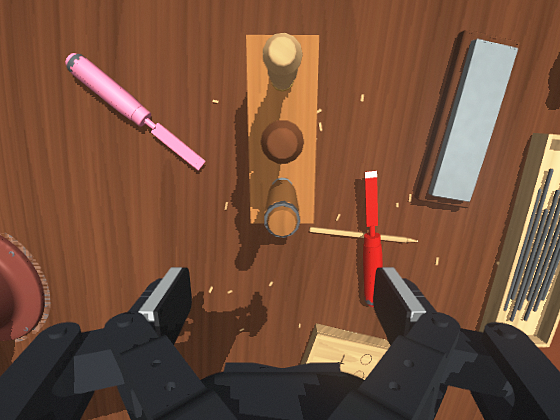

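Chisel under the gripper at (282,220), centred between the fingers (185 and 380); gouge at (282,142) and paring at (282,60) stand clear. Descending and gripping.

>>> {"name": "jog_arm", "arguments": {
  "commands": [0.02, -0.03, 0.76, 0, 0, 0, 85, 0, 0, 0.76, 0, 0, 0, 85, 0, 0, 0.76, 0, 0, 0, 85, 0, 0, 0, 0, 0, 0, 85, 0, 0, 0, 0, 0, 0, 85]
}}

```text
t: 13.05
tool_pos: [0.4826, 0.2365, 0.1723]
tool_rot: [2.113, 2.323, 0.004]
contact_force: [0.4, -0.6, -0.1]
opening: 0.0852
grip_force: 0.0
```

>>> {"name": "jog_arm", "arguments": {
  "commands": [0, 0, 0, 0, 0, 0, 15, 0, 0, 0, 0, 0, 0, 15, 0, 0, 0, 0, 0, 0, 15, 0, 0, 0, 0, 0, 0, 15, 0, 0, 0, 0, 0, 0, 15, 0, 0, 0, 0, 0, 0, 15],
  "newtons": 60
}}

```text
t: 13.8
tool_pos: [0.4822, 0.2368, 0.171]
tool_rot: [2.112, 2.324, 0.003]
contact_force: [1.2, 0.1, 4.1]
opening: 0.0252
grip_force: 59.5
```

>>> {"name": "jog_arm", "arguments": {
  "commands": [0, 0, -0.3, 0, 0, 0, 15, 0, 0, -0.5, 0, 0, 0, 15, 0, 0, -0.5, 0, 0, 0, 15, 0, 0, -0.5, 0, 0, 0, 15, 0, 0, -0.5, 0, 0, 0, 15, 0, 0, 0, 0, 0, 0, 15, 0, 0, 0, 0, 0, 0, 15, 0, 0, 0, 0, 0, 0, 15]
}}

```text
t: 14.8
tool_pos: [0.4806, 0.2363, 0.3058]
tool_rot: [-2.111, -2.323, 0.005]
contact_force: [0.5, 0.2, -1.5]
opening: 0.0255
grip_force: 59.9
```

```bash
python3 - <<'E'
from h import *
from scipy.spatial.transform import Rotation as Ro
o=ctrl.get_obs(); M=Ro.from_rotvec(o['tool_rot']).as_matrix(); print(o['tool_pos'].round(4),M.round(4).tolist(),o['contact_force'],o['opening'])
for c in ['side','top']:
    d=shot(c); W=cloud(d)
    for n in ['chisel','gouge','paring','block']:
        for r in nets.silhouettes(c,n)[:3]:
            P=W[r['mask']]; print(c,n,round(r['p'],2),np.array(r['bbox']).astype(int),np.nanmedian(P,0).round(3))
    np.savez(c+'4.npz',W=W,im=d['image'])
    if c=='side': save(cv2.resize(d['image'][140:330,200:400],None,fx=3,fy=3),'pics/s4.png')
E
```

```text
[0.4806 0.2363 0.3058] [[-0.0954, 0.9954, -0.0038], [0.9954, 0.0954, -0.0012], [-0.0008, -0.0039, -1.0]] [ 0.52983997  0.20626487 -1.50235694] 0.02550595036488812
side chisel 0.96 [334 308 425 348] [0.268 0.32  0.018]
side chisel 0.67 [209 260 237 323] [0.627 0.149 0.026]
side chisel 0.57 [287 182 303 261] [0.486 0.247 0.306]
side gouge 0.9 [287 261 304 303] [0.487 0.3   0.196]
side paring 0.96 [296 266 312 325] [0.479 0.354 0.19 ]
side block 0.59 [204 202 254 254] [ 0.615 -0.091  0.024]
top chisel 0.68 [167 260 178 275] [0.347 0.252 0.014]
top chisel 0.65 [177 175 241 190] [0.623 0.134 0.025]
top chisel 0.4 [160 201 169 211] [0.479 0.227 0.259]
top paring 0.63 [260 169 328 218] [ 0.605 -0.114  0.025]
top paring 0.58 [208 161 213 208] [0.591 0.155 0.006]
top paring 0.43 [115 202 130 211] [0.472 0.341 0.246]
```

View pics/s4.png

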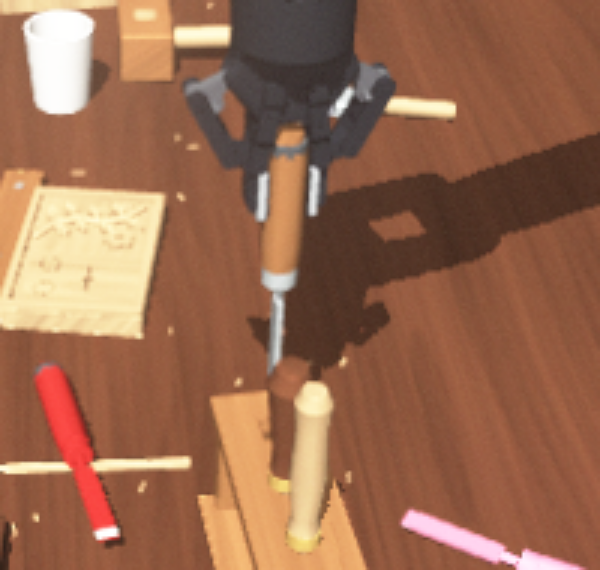

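The chisel is held clear and upright (edge at about (275,370) in the crop), and the gouge and paring are undisturbed. Turning to match the block and moving over the mark.

>>> {"name": "jog_arm", "arguments": {
  "commands": [0, 0, 0, 0, 0, 0.91, 15, 0, 0, 0, 0, 0, 0.91, 15, 0, 0, 0, 0, 0, 0.91, 15, -0.65, 0.42, 0, 0, 0, 0, 15, -0.65, 0.42, 0, 0, 0, 0, 15, -0.65, 0.42, 0, 0, 0, 0, 15, -0.65, 0.42, 0, 0, 0, 0, 15, -0.65, 0.42, 0, 0, 0, 0, 15, -0.65, 0.42, 0, 0, 0, 0, 15, -0.65, 0.42, 0, 0, 0, 0, 15, 0, 0, 0, 0, 0, 0, 15, 0, 0, 0, 0, 0, 0, 15]
}}

```text
t: 16.8
tool_pos: [0.6068, -0.0631, 0.308]
tool_rot: [-2.409, -2.015, -0.0]
contact_force: [-0.2, -0.6, -1.5]
opening: 0.0254
grip_force: 59.8
```

```bash
cat > st.py <<'E'
from h import *
from scipy.spatial.transform import Rotation as Ro
def state(mark=(.6053,-.0657),yaw=79.8):
    o=ctrl.get_obs(); M=Ro.from_rotvec(o['tool_rot']).as_matrix(); p=o['tool_pos']
    print(p.round(4),'z',M[:,2].round(4),'yawx',round(np.degrees(np.arctan2(M[1,0],M[0,0])),2),'F',o['contact_force'].round(1),o['opening'].round(4))
    e=p+M[:,2]*.151; dl=M.T@np.array([mark[0]-e[0],mark[1]-e[1],0]); print('edge est',e.round(4),'tool shift mm',(dl*1000).round(1),'q',o['q'].round(2))
E
python3 - <<'E'
from st import *
state()
d=shot('wrist'); W=cloud(d)
m=(W[...,2]>.02)&(W[...,2]<.045)&(W[...,0]>.5)&(W[...,0]<.7)&(W[...,1]>-.25)&(W[...,1]<.06)
P=W[m]; print(m.sum(),cv2.minAreaRect((P[:,:2]*1000).astype(np.float32)))
save(d['image'],'pics/w5.png')
E
```

```text
Traceback (most recent call last):
  File "st.py", line 5, in state
    print(p.round(4),'z',M[:,2].round(4),'yawx',round(np.degrees(np.arctan2(M[1,0],M[0,0])),2),'F',o['contact_force'].round(1),o['opening'].round(4))
                                                                                                                               ^^^^^^^^^^^^^^^^^^
AttributeError: 'float' object has no attribute 'round'
```

```bash
sed -i "s/,o\['opening'\].round(4))/,o['opening'])/" st.py
python3 - <<'E'
from st import *
state()
d=shot('wrist'); W=cloud(d)
m=(W[...,2]>.02)&(W[...,2]<.045)&(W[...,0]>.5)&(W[...,0]<.7)&(W[...,1]>-.25)&(W[...,1]<.06)
P=W[m]; print(m.sum(),cv2.minAreaRect((P[:,:2]*1000).astype(np.float32)))
save(d['image'],'pics/w5.png')
E
```

```text
[ 0.6068 -0.0631  0.308 ] z [-4.e-04  6.e-04 -1.e+00] yawx 79.81 F [-0.2 -0.6 -1.5] 0.025433215896219028
edge est [ 0.6067 -0.063   0.157 ] tool shift mm [-2.9 -0.9 -0. ] q [-0.23 -0.02  1.56  0.    1.6  -0.05]
9505 ((617.0787963867188, -82.24940490722656), (286.24884033203125, 162.8686065673828), 87.37995910644531)
```

View pics/w5.png

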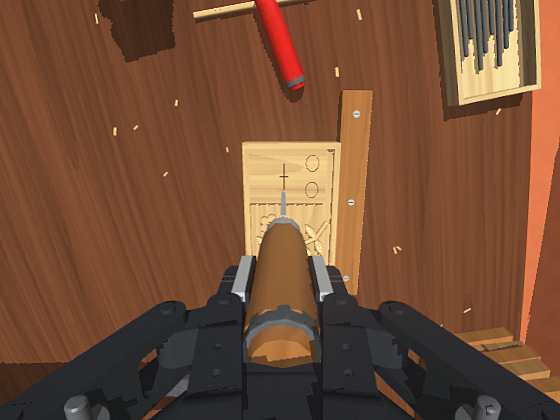

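Wrist view: the tick is at (284,176) and the blade edge hangs over it at about (283,192), in line. My viewing budget is used up, so the rest is numeric. I'll re-measure the mark and the blade.

```bash
cat > mk.py <<'E'
from st import *
def mark():
    d=shot('wrist'); W=cloud(d); g=cv2.cvtColor(d['image'],cv2.COLOR_RGB2GRAY).astype(float)
    m=(W[...,2]>.02)&(W[...,2]<.036); bg=cv2.medianBlur(g.astype(np.uint8),15).astype(float)
    dark=m&((bg-g)>25); dark[:, :255]=0; dark[:,302:]=0; dark[:150]=0; dark[215:]=0
    v,u=np.nonzero(dark); P=W[dark]; print('dark',len(P),u.min(),u.max(),v.min(),v.max())
    hist=np.bincount(v); print('tick row',hist.argmax(),hist.max(),'line col',np.bincount(u).argmax(),np.bincount(u).max())
    r,c=hist.argmax(),np.bincount(u).argmax(); print('mark',np.nanmedian(W[r-1:r+2,c-1:c+2].reshape(-1,3),0).round(4))
    L=P[(abs(u-c)<=1)]; L=L[np.argsort(L[:,1])]; print('line ends',L[0].round(4),L[-1].round(4))
    b=(W[...,2]>.05)&(W[...,2]<.26); b[:,:255]=0; b[:,312:]=0; b[:140]=0; b[260:]=0
    v,u=np.nonzero(b); Q=W[b]
    for k in (v.min(),v.min()+2,v.min()+6,v.min()+12):
        s=v==k; print('blade row',k,u[s].min(),u[s].max(),np.median(Q[s],0).round(4))
E
python3 - <<'E'
from mk import *
mark()
E
```

```text
dark 161 255 301 164 214
tick row 203 40 line col 284 26
mark [ 0.6077 -0.0558  0.2044]
line ends [ 0.604  -0.0827  0.0277] [ 0.6086 -0.0487  0.0292]
blade row 191 282 284 [ 0.607  -0.0555  0.1611]
blade row 193 281 285 [ 0.607  -0.0555  0.1689]
blade row 197 281 285 [ 0.6069 -0.0556  0.1839]
blade row 203 281 285 [ 0.6069 -0.0556  0.2044]
```

>>> {"name": "jog_arm", "arguments": {
  "commands": [-0.04, 0.007, 0.48, 0, 0, 0, 15, 0, 0, 0.48, 0, 0, 0, 15, 0, 0, 0.48, 0, 0, 0, 15, 0, 0, 0.48, 0, 0, 0, 15, 0, 0, 0, 0, 0, 0, 15, 0, 0, 0, 0, 0, 0, 15]
}}

```text
t: 17.65
tool_pos: [0.6075, -0.0652, 0.1945]
tool_rot: [2.407, 2.016, 0.002]
contact_force: [1.2, -0.1, -1.2]
opening: 0.0252
grip_force: 59.9
```

```bash
python3 - <<'E'
from st import *
state((.606,-.0657))
d=shot('wrist'); W=cloud(d); g=cv2.cvtColor(d['image'],cv2.COLOR_RGB2GRAY)
print(g[90:200:2,274:294:1][:, ::2])
np.savez('w6.npz',W=W,g=g)
from pose import fit
E
```

```text
[ 0.6075 -0.0652  0.1945] z [ 2.e-03 -4.e-04 -1.e+00] yawx 79.88 F [ 1.2 -0.1 -1.2] 0.025188774660233212
edge est [ 0.6078 -0.0653  0.0435] tool shift mm [-0.7 -1.7 -0. ] q [-0.23  0.04  1.68  0.    1.41 -0.05]
[[ 88  86  81  80  79  79  65  52  52  53]
 [ 88  87  80  80  78  80  87  88  66  52]
 [ 87  88  82  82  78  80  84  87  84  63]
 [ 88  88  83  83  79  81  84  86  86  85]
 [ 87  88  85  81  81  80  82  84  86  85]
 [ 89  90  85  82  80  79  80  81  86  84]
 [ 87  89  87  82  81  79  82  81  85  84]
 [ 87  91  88  80  79  79  82  82  85  88]
 [ 88  91  89  83  81  80  81  82  85  87]
 [ 87  88  89  84  82  79  80  83  83  87]
 [ 88  90  90  83  82  80  80  83  85  85]
 [ 86  90  89  85  82  80  83  80  81  87]
 [ 83  89  91  87  83  80  82  83  84  87]
 [ 83  88  91  89  85  82  81  85  82  86]
 [ 82  84  90  91  85  83  79  86  82  88]
 [ 82  80  91  92  87  80  83  85  82  86]
 [ 82  83  90  93  87  84  81  85  86  86]
 [ 81  82  87  91  90  83  83  83  85  85]
 [ 82  82  86  93  90  84  80  82  85  86]
 [ 83  85  84  94  91  85  86  83  86  86]
 [ 86  88  84  93  92  85  85
[... 776 characters left out ...]
91 191 191]
 [203 205 205 204 205 205 205 205 204 204]
 [197 197 197 198 197 197 197 197 196 196]
 [187 187 185 195 201 201 201 201 200 202]
 [195 195 195 192 192 191 191 201 206 207]
 [195 196 196 198 202 202 196 195 194 195]
 [190 190 188 192 122 172 190 189 188 187]
 [190 189 190 192 124 174 189 187 188 188]
 [191 190 189 192 125 176 191 190 190 188]
 [191 190 191 192 124 176 191 190 189 189]
 [187 187 186 188 123 170 186 184 184 183]
 [185 184 184 186 120 167 184 187 189 187]
 [191 192 192 192 129 173 191 197 200 200]
 [203 205 209 211 160 149 204 208 205 202]
 [203 213  31  35 151 147  95  89 207 204]
 [206 209 217 222 145 144 204 212 206 204]
 [202 202 202 157 144 143 196 202 201 202]]
```

```bash
python3 - <<'E'
from h import *
Z=np.load('w6.npz'); W=Z['W']; g=Z['g']
print(W[178,283],W[194,279],W[194,287],W[184,283])
print(g[190:214:1,274:294])
for r in range(190,240,4):
    b=(W[r,265:305,2]>.034); u=np.nonzero(b)[0]+265
    print(r,(u.min(),u.max(),np.median(W[r,u],0).round(4)) if len(u) else None)
E
```

```text
[ 0.60977031 -0.0492407   0.03028652] [ 0.60293576 -0.06495285  0.02793171] [ 0.61083625 -0.06637206  0.02787027] [ 0.60863116 -0.05579057  0.02703433]
[[191 191 192 192 192 190 192 200 129 115 173 190 191 191 197 200 200 200
  200 200]
 [199 200 200 200 201 201 201 210 158 133 171 200 202 201 201 200 200 200
  199 200]
 [203 202 205 206 209 210 211 195 160 144 149 178 204 210 208 206 205 203
  202 202]
 [205 206 210 184 165 170 171 154 144 147 145 184 181 165 162 196 207 206
  206 205]
 [203 205 213 131  31  38  35 119 151 148 147 151  95  33  89 187 207 204
  204 205]
 [204 205 211 165 125 128 129 141 148 147 145 187 161 123 152 194 205 203
  201 202]
 [206 206 209 214 217 219 222 183 145 147 144 155 204 217 212 209 206 204
  204 203]
 [207 208 207 209 211 213 215 177 144 146 144 180 209 208 206 206 205 205
  204 204]
 [202 201 202 202 202 206 157 133 144 146 143 164 196 204 202 203 201 203
  202 202]
 [200 200 200 200 200 203 200 166 145 145 144 165 196 202 199 199 200 199
  201 199]
 [198 198 197 197 196 199 196 163 142 146 143 163 194 198 198 195 198 197
  196 197]
 [198 197 198
[... 1253 characters left out ...]
nt64(281), np.int64(285), array([ 0.6079, -0.0585,  0.0873]))
206 (np.int64(281), np.int64(285), array([ 0.6078, -0.0585,  0.0993]))
210 (np.int64(280), np.int64(285), array([ 0.6074, -0.0582,  0.1106]))
214 (np.int64(280), np.int64(285), array([ 0.6074, -0.0582,  0.1212]))
218 (np.int64(276), np.int64(289), array([ 0.608 , -0.0546,  0.1419]))
222 (np.int64(270), np.int64(295), array([ 0.608 , -0.0551,  0.1479]))
226 (np.int64(267), np.int64(298), array([ 0.608 , -0.0547,  0.1591]))
230 (np.int64(266), np.int64(299), array([ 0.608 , -0.054 ,  0.1676]))
234 (np.int64(265), np.int64(301), array([ 0.6083, -0.0537,  0.1748]))
238 (np.int64(265), np.int64(302), array([ 0.6086, -0.0537,  0.1805]))
```

The blade centre is within 1 mm of the mark in the wrist frame. Lowering gently.

>>> {"name": "jog_arm", "arguments": {
  "commands": [0, 0, 0.06, 0, 0, 0, 15, 0, 0, 0.06, 0, 0, 0, 15, 0, 0, 0.05, 0, 0, 0, 15, 0, 0, 0.03, 0, 0, 0, 15, 0, 0, 0, 0, 0, 0, 15, 0, 0, 0, 0, 0, 0, 15]
}}

```text
t: 18.45
tool_pos: [0.6069, -0.0658, 0.181]
tool_rot: [2.41, 2.016, 0.0]
contact_force: [-0.5, 0.9, -1.2]
opening: 0.0251
grip_force: 60.0
```

>>> {"name": "jog_arm", "arguments": {
  "commands": [0, 0, 0.016, 0, 0, 0, 15, 0, 0, 0, 0, 0, 0, 15, 0, 0, 0, 0, 0, 0, 15]
}}

```text
t: 18.82
tool_pos: [0.6069, -0.0658, 0.18]
tool_rot: [2.41, 2.016, 0.0]
contact_force: [0.2, 0.1, -2.1]
opening: 0.0255
grip_force: 60.0
```

>>> {"name": "jog_arm", "arguments": {
  "commands": [0, 0, 0.016, 0, 0, 0, 15, 0, 0, 0, 0, 0, 0, 15, 0, 0, 0, 0, 0, 0, 15]
}}

```text
t: 19.2
tool_pos: [0.6069, -0.0657, 0.179]
tool_rot: [2.41, 2.016, 0.0]
contact_force: [0.2, -0.0, -1.6]
opening: 0.025
grip_force: 60.1
```

>>> {"name": "jog_arm", "arguments": {
  "commands": [0, 0, 0.012, 0, 0, 0, 15, 0, 0, 0, 0, 0, 0, 15, 0, 0, 0, 0, 0, 0, 15]
}}

```text
t: 19.58
tool_pos: [0.6071, -0.0658, 0.1789]
tool_rot: [2.409, 2.016, 0.0]
contact_force: [-1.4, 0.1, 1.9]
opening: 0.0255
grip_force: 60.5
```

>>> {"name": "jog_arm", "arguments": {
  "commands": [0, 0, 0.012, 0, 0, 0, 15, 0, 0, 0, 0, 0, 0, 15, 0, 0, 0, 0, 0, 0, 15]
}}

```text
t: 19.95
tool_pos: [0.6072, -0.0658, 0.1788]
tool_rot: [2.409, 2.015, 0.001]
contact_force: [-1.6, 0.3, 5.6]
opening: 0.025
grip_force: 61.1
```

Contact at about 7 N (the free reading was −1.6 N). Last numeric check before handing in.

```bash
python3 - <<'E'
from st import *
state((.6069,-.0657))
d=shot('wrist'); W=cloud(d); g=cv2.cvtColor(d['image'],cv2.COLOR_RGB2GRAY)
for r in range(182,226,4):
    u=np.nonzero(W[r,265:305,2]>.034)[0]+265
    print(r,(u.min(),u.max(),np.median(W[r,u],0).round(4)) if len(u) else None, g[r,274:294].min())
t=[(r,int((g[r,272:281]<110).sum()),int((g[r,286:294]<110).sum())) for r in range(150,225)]
print([x for x in t if x[1]>1 or x[2]>1]); 
m=(W[...,2]>.022)&(W[...,2]<.033)&(W[...,1]>-.03)&(W[...,1]<.04)&(W[...,0]<.7)
print(cv2.minAreaRect((W[m][:,:2]*1000).astype(np.float32)))
for r in t:
    if r[1]>2: print(r[0],np.nonzero(g[r[0],270:300]<110)[0]+270,W[r[0],279].round(4),W[r[0],287].round(4)); break
E
```

```text
[ 0.6072 -0.0658  0.1788] z [ 8.e-04 -2.e-04 -1.e+00] yawx 79.83 F [-1.6  0.3  5.6] 0.025043354733613424
edge est [ 0.6073 -0.0658  0.0278] tool shift mm [ 0.1 -0.4 -0. ] q [-0.23  0.06  1.7   0.    1.39 -0.05]
182 None 44
186 None 48
190 None 89
194 (np.int64(281), np.int64(284), array([ 0.6071, -0.0589,  0.0438])) 131
198 (np.int64(281), np.int64(284), array([ 0.6071, -0.0588,  0.0584])) 122
202 (np.int64(280), np.int64(284), array([ 0.6066, -0.0588,  0.0719])) 122
206 (np.int64(280), np.int64(284), array([ 0.6067, -0.0586,  0.0845])) 130
210 (np.int64(280), np.int64(284), array([ 0.6066, -0.0588,  0.0954])) 109
214 (np.int64(280), np.int64(285), array([ 0.607 , -0.0586,  0.1062])) 95
218 (np.int64(275), np.int64(289), array([ 0.6073, -0.0553,  0.1258])) 136
222 (np.int64(270), np.int64(294), array([ 0.6073, -0.0557,  0.1328])) 135
[(197, 3, 3), (216, 3, 0), (217, 2, 0), (223, 5, 1), (224, 9, 5)]
((610.9823608398438, -27.58583641052246), (18.375267028808594, 105.12104797363281), 82.24561309814453)
197 [278 279 280 285 286 287 288] [ 0.6027 -0.0646  0.0285] [ 0.6102 -0.0661  0.0282]
```

```bash
python3 -c "
from station import job
print(job.finish_job())"
```

```text
the job is handed in; nothing more can be done
None
```

I handed the job in with the block home against the stop and the chisel still gripped upright on the mark: edge about 1.5 mm from the tick, pressing about 7 N, at 20 of the 56 s; no verdict came back.

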